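# Screw the glass shade back on the counter lamp and switch it on

### The arm

A 7-joint arm with a two-finger parallel gripper is mounted at the origin on a cart in front of the work surface, level with it; the furniture and walls round the work are solid. World frame = base frame: x ahead of the robot, y to its left, z up, the work surface at z = 0. Lengths are in mm, angles in rad, forces in N, time in s.
With the tool pointing down it reaches from about 400 to 900 mm from the base axis. Payload 5.6 kg.
Tool frame: the origin (TCP) lies between the finger pads; the fingertips stand r.finger_overhang ahead of it and the grasp point (between the pads) lies 3 mm ahead of it (r.finger_overhang is the distance from the TCP to the fingertips, in mm); z points along the fingers, y is the line along which they close (so a half turn about z gives the same grasp; the last joint's range is limited). The gripper opens to 92 mm and grips with 3 to 60 N. Pads are 20 mm wide; open, the fingers measure 128 mm over their backs; the gripper's body (75 mm by 189 mm) begins 69 mm behind the grasp point.
Start: joints at [1.195, 0.468, -0.012, 1.603, 0.006, 1.071, -0.056], TCP at [212.308, -614.356, 236.592] pointing down, gripper open.
Joint ranges: [-2.53, 2.53], [-0.31, 2.02], [-1.57, 1.55], [0.28, 2.44], [-1.29, 4.43], [0.15, 1.84], [-2.92, 2.92]. Speed limits (rad/s): [2.57, 2.57, 3.14, 3.14, 3.14, 3.14, 3.14].

### API

Orientations are given as a rotation vector (axis times angle).
In Python, from plant import r gives the robot as it stands.
- The arm moves only by the tool move_arm, never from a script. Its argument "series" is one flat list of numbers, 5 for each row, row after row: the opening, from 0 (shut) to 1 (fully open), then the shift along the tool's x, y, z in cm, then the turn about the tool's z in degrees. In form: [hand, x, y, z, yaw, hand, x, y, z, yaw, ...]. A call has 1 to 12 rows; each row is the pose to reach, as a shift and turn from the pose commanded when the call began, along the tool's axes at that moment; what a row does not reach only later rows make up. A row lasts 1/10 s, in which the tool goes at most 50 mm and 8.59 degrees, less where a joint would pass 70% of its speed; a pose out of reach is approached as far as the arm can. A call with a gripper value outside its range is refused whole. The fingers move at their own pace and stop on an object; "squeeze" is the grip in N (left out, the last holds). Time passes only in rows, so rows that repeat a pose let the fingers close. It gives the time, the measured TCP pose, the force, the opening and the grip force at its end, in the units of the state.
- r.state(): the state, without advancing time (a new reading comes with each control period).
- r.snapshot(name): name is "scene" or "top" or "wrist"; returns a dict with "color" (384x512x3 uint8, red, green, blue), "K" (3x3 intrinsics, pixels), "R" (3x3) and "t" (3): a world point X has camera coordinates R X + t. Camera axes: x right, y down, z forward; pixel columns grow to the right and rows downward; lengths in mm; the calibration is good to about 2 mm. A picture is of the moment at which its call begins. There is no depth.
- r.close_job(): hands the job in; it is judged then, once.
The state is a dict: "time_s": time; "q": joint angles; "joint_vel": joint speeds; "joint_efforts": joint torques, N m; "tool_pos": TCP position; "orientation": TCP orientation; "wrist_force": force on the tool from outside, world axes, zero at the start; "wrist_torque": the same for the moment, N m; "width": opening from 0.0 (shut) to 1.0 (fully open); "gripper_force": force on a finger pad.
Only numpy, scipy, OpenCV 4.12 (cv2) and the standard library are available. Lean on these libraries where they do the work, as an engineer would, in place of code of your own. Each camera call takes 0.05 s, during which the arm holds its last target. There are 200 camera calls.

### The job

The battery lamp on the counter has fresh batteries and its white eight-sided glass shade is lying beside it. Stand the shade over the lamp's threaded collar, turn it back (anticlockwise from above) until its lugs drop into the thread, then screw it clockwise until it is fully home; only then push the raised end of the rocker switch over so that the lamp is on. Leave the other things on the counter where they stand.

Things in the scene. Friction and masses are not known exactly. Their poses are not given: they have to be found in the camera images.
- lamp: Counter lamp, bolted down. Rounded wooden plinth 100 x 195 mm (lamp x, y), top at 26 mm, reaching 50 mm to lamp +y and 145 mm to lamp -y of the collar. Origin on the counter under the collar's axis, z up. On it a flat flange 72 mm across, top at 29 mm, and a round metal collar, 50 mm across its thread ridges, with a slimmer white light column on top.
- column_top (a point): Centre of the top of the white light column, 86 mm above the counter, on the collar's axis. The column rises out of the collar, 41 mm across; its top 10 mm taper to 24 mm and guide the shade on, which slides down over it with 1.3 mm play.
- thread (a point): On the collar's axis, 38 mm up: level of the thread's entry slots. Quick thread, three starts 120 degrees apart: ridges that fall clockwise from above, each closed by an upright rib at its low end, an open slot before each high end. A shade set on at random rests on the ridges; clockwise it jams at the ribs; within 90 degrees anticlockwise it climbs up to 5 mm, then drops into the slots.
- shade_seat (a point): On the collar's axis, 31 mm above the counter: where the shade's origin is when fully home. Shade origin's height above the counter: 39 to 45 mm while on the ridges, 36 mm when dropped into the slots (there it meets the backs of the ribs and turns back no more), and from there 75 to 100 degrees clockwise take it down to 31 mm at the stop.
- shade: White opal glass shade, 160 g: eight-sided hollow prism 60 mm across flats (facets 25 mm wide), 78 mm long. Origin at the centre of its open mouth's rim (53 mm clear inside, three small lugs and ribs on the inner wall), z toward the closed end, facets along x, y and midway. Starts lying on a facet (axis 30 mm up), closed end roughly toward the robot.
- shade_end (a point): Centre of the shade's closed end, 78 mm from the mouth; the last 20 mm slope in to 36 mm across. On the thread the shade rests by its weight alone, kept upright by the column. Fingers about 2 mm wider than the flats turn it by its facets; a hold can keep it from dropping, so let go over the slots and it drops by itself.
- rocker (a joint): Angle of the black rocker switch about the lamp's y axis: 0 = off, 0.4 = on; a spring snaps it to the nearer end once past its centre (0.2).
- rocker_raised (a point): Top of the rocker's lamp +x end, which stands raised while off (about 41 mm above the counter); 17 mm from its pivot, which lies 100 mm to lamp -y of the collar's axis. Paddle 20 mm wide (lamp y), 36 mm long (lamp x), in a bezel 30 x 46 mm with its top at 30 mm. 3 to 4 N down here push it past its centre within 4 mm.
- candle_jar: Bystander: clear glass candle jar, 76 mm across, 90 mm tall, origin under its centre.
- gel_bottle: Bystander: pump bottle, 60 mm across, 141 mm tall, origin under its centre.
- ring_box: Bystander: small dark wooden box, 75 x 88 x 47 mm, origin under its centre.
- soap: Bystander: wrapped bar of soap, 53 x 78 x 28 mm, origin under its centre.
There are look-alikes about, which are no part of the job. What is shaped like the shade but green is not meant.

How it is judged (in metres and radians):
On the way, in this order (a step that is already met when the one before it is completed fails the run):
1. the shade is fully home on the lamp's thread (z of shade in the frame of lamp below 0.0328 m and horizontal distance between shade and lamp below 0.005 m and angle between shade's own z axis and vertical below 0.08 rad), for 0.2 s.
2. the rocker has snapped over to on (value of joint rocker above 0.33 rad), for 0.2 s.
At the end, for the whole second after the job is handed in: The shade stands upright (within 0.08 rad) on the lamp's collar (within 5 mm), screwed down to within 1.8 mm of the thread's stop and at rest, and the rocker is at on (above 0.33 rad) (all of step 1 and value of joint rocker above 0.33 rad and linear speed of shade below 0.02 m/s); the robot touches nothing.
It fails at once if the candle jar is pushed more than 20 mm or tipped (distance of candle_jar from where it was at the start of the episode above 0.02 m or angle between candle_jar's own z axis and vertical above 0.3 rad).
It fails at once if the pump bottle is pushed more than 20 mm or tipped (distance of gel_bottle from where it was at the start of the episode above 0.02 m or angle between gel_bottle's own z axis and vertical above 0.3 rad).
It fails at once if the wooden box is pushed more than 20 mm (distance of ring_box from where it was at the start of the episode above 0.02 m).
It fails at once if the soap is pushed more than 20 mm (distance of soap from where it was at the start of the episode above 0.02 m).
It also fails if it takes over 67 s, if anything falls off the work surface, if the arm or the gripper's body presses on something with over 40 N, if the wrist force passes 120 N, or if a joint passes its speed limit or range.

## Working session

There is one attempt and no reset: what is moved stays moved. The work goes in short steps, Python scripts to look and compute and a tool call to move; the robot and the scene stay as the last step left them, time stands still between calls to the robot, and variables do not carry over. Pictures are saved under pics/ and viewed, at most 10 in all, crops included, and the job is handed in when it is done.

Besides the shell and the picture viewer there is one more tool, called after "Request:" as name(argument=value, ...) on one line, values as JSON. move_arm: Moves the arm, as the interface text tells. Its arguments: {"type":"object","properties":{"series":{"type":"array","items":{"type":"number"}},"squeeze":{"type":"number"}},"required":["series"]}

```bash
mkdir -p pics; cat > h.py <<'E'
import numpy as np, cv2
from plant import r
def snap(n,f):
    s=r.snapshot(n); cv2.imwrite('pics/'+f,cv2.cvtColor(s['color'],cv2.COLOR_RGB2BGR)); np.savez('pics/'+f[:-4]+'.npz',**{k:s[k] for k in('K','R','t','color')}); return s
def ray(f,u,v,z):
    s=np.load('pics/'+f+'.npz'); K,R,t=s['K'],s['R'],s['t']
    c=-R.T@t; d=R.T@np.linalg.solve(K,[u,v,1.]); return c+d*(z-c[2])/d[2]
def proj(f,X):
    s=np.load('pics/'+f+'.npz'); p=s['K']@(s['R']@np.array(X,float)+s['t']); return p[:2]/p[2]
E
python3 - <<'E'
from h import *
a=snap('scene','s1.png');b=snap('top','t1.png')
for n in('scene','top'):
    s=a if n=='scene' else b
    print(n,s['K'][0],(-s['R'].T@s['t']).round(), s['R'].round(2).tolist())
print(r.state()['orientation'],r.finger_overhang)
im=np.hstack([cv2.imread('pics/s1.png'),cv2.imread('pics/t1.png')])
E
```

```text
scene [491.06954566   0.         254.79664743] [-200.  978.  898.] [[-0.75, -0.66, 0.0], [-0.35, 0.4, -0.84], [0.55, -0.64, -0.54]]
top [491.14457278   0.         256.02225921] [ 342.  -43. 1529.] [[0.01, -1.0, -0.04], [-0.98, 0.0, -0.19], [0.19, 0.04, -0.98]]
[-3.09668842e+00 -5.20040316e-01  5.72658491e-04] 22.0
```

View pics/s1.png

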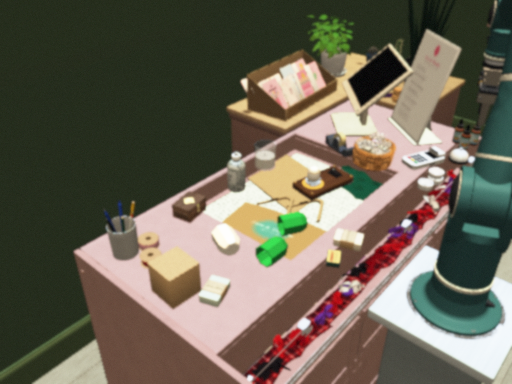

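View pics/t1.png

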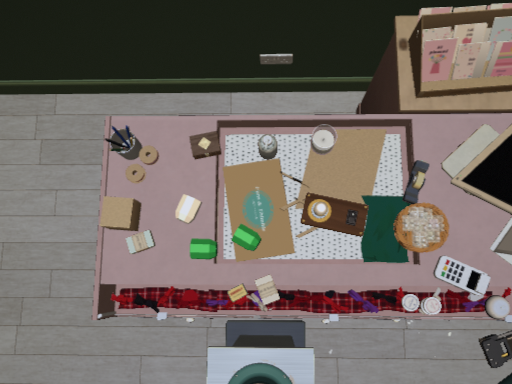

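The scene shows the white shade at about (225,237) and the lamp at (315,180). In the top view the shade is at (188,208), the collar at (320,210) and the rocker at (352,217). I'll enlarge the top view.

```bash
python3 - <<'E'
from h import *
i=cv2.imread('pics/t1.png')
a=cv2.resize(i[180:240,160:220],(400,400),interpolation=cv2.INTER_CUBIC)
b=cv2.resize(i[180:240,295:375],(533,400),interpolation=cv2.INTER_CUBIC)[:,:395]
b=cv2.resize(i[185:245,300:375],(400,320),interpolation=cv2.INTER_CUBIC);b=cv2.copyMakeBorder(b,0,80,0,0,0)
cv2.imwrite('pics/c1.png',np.hstack([a,b]))
for n,u,v,z in [('shade',188,208,45),('col',320,210,86),('rock',352,217,35),('jar',323,139,90),('bottle',268,146,141),('box',205,145,47),('g1',203,249,50),('g2',246,237,50),('soap',140,241,28),('soap2',267,290,28)]:
    print(n,ray('t1',u,v,z).round())
E
```

```text
shade [562. 224.  45.]
col [ 550. -176.   86.]
rock [ 536. -277.   35.]
jar [ 767. -189.   90.]
bottle [731. -23. 141.]
box [762. 176.  47.]
g1 [437. 173.  50.]
g2 [473.  44.  50.]
soap [462. 372.  28.]
soap2 [317. -19.  28.]
```

View pics/c1.png

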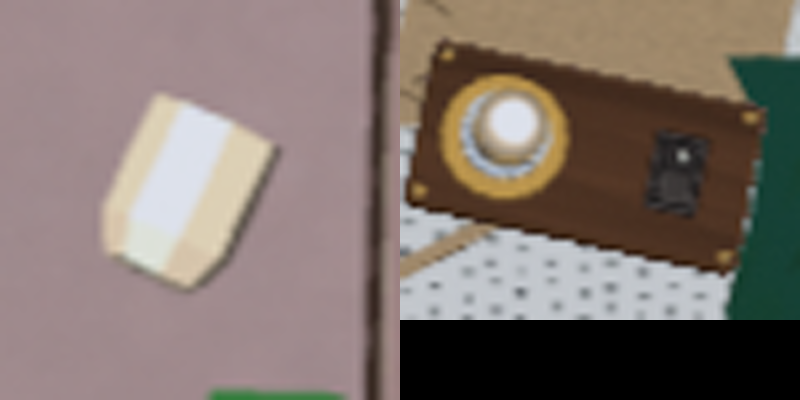

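The crop shows the shade's top facet running from the mouth at (210,112) to the slope at (155,235). The lamp lies lower right, with its rocker raised end at the top (toward +x).

```bash
cat >> h.py <<'E'
from scipy.spatial.transform import Rotation as Ro
def rel(p=None,yawx=None):
    "tool shift (cm) to TCP target p, and yaw (deg) such that tool y is along world angle yawx (rad), mod 180"
    s=r.state(); R=Ro.from_rotvec(s['orientation']).as_matrix()
    if p is not None: print('shift cm',(R.T@(np.array(p,float)-s['tool_pos'])/10).round(2))
    if yawx is not None:
        a=np.arctan2(R[1,1],R[0,1]); d=np.degrees(a-yawx)%180; print('yaw',d.round(1),(d-180).round(1))
    print('t',s['time_s'],'pos',np.round(s['tool_pos'],1),'F',np.round(s['wrist_force'],1),'w',round(s['width'],3),'g',round(s['gripper_force'],1),'z',R[:,2].round(3),'q7',round(s['q'][6],2))
E
python3 - <<'E'
from h import *
m=ray('t1',160+210*.15,180+112*.15,60);e=ray('t1',160+155*.15,180+235*.15,60)
d=(m-e);print(m,e,np.linalg.norm(d));d/=np.linalg.norm(d)
a=np.arctan2(d[1],d[0]);print('axis to mouth',np.degrees(a))
c=(m+e)/2
g=c+(29-54)*d;print('grip',g)
# lamp: plinth screws corners z26
k=400/75
P=[ray('t1',300+u/k,185+v/k,26) for u,v in [(447,54),(752,117),(724,257),(420,189)]] if 0 else [ray('t1',300+(u-400)/k,185+v/k,26) for u,v in [(447,54),(752,117),(724,257),(420,189)]]
print(np.round(P)); fl=ray('t1',300+(505-400)/k,185+137/k,29);ro=ray('t1',300+(678-400)/k,185+172/k,30);print('flange',fl,'bezel',ro, np.degrees(np.arctan2(*(ro-fl)[[1,0]])))
rel([490,-170,220]);rel([g[0],g[1],180],a+np.pi/2)
E
```

```text
[594.58336471 211.39664067  60.        ] [537.86019505 234.81648371  60.        ] 61.36780120260454
axis to mouth -22.43473477661995
grip [543.11390875 232.64733218  60.        ]
[[ 605. -148.   26.]
 [ 568. -322.   26.]
 [ 488. -303.   26.]
 [ 527. -131.   26.]]
flange [ 556.38045305 -180.13544411   29.        ] bezel [ 536.0656004  -278.20669436   30.        ] -101.70295395546192
shift cm [ 40.76 -32.87   1.62]
t 0.1 pos [ 212.1 -613.9  235.8] F [ 0.5  0.1 -0.3] w 0.997 g 0.0 z [-0.001  0.001 -1.   ] q7 -0.06
shift cm [ 58.94 -69.19   5.68]
yaw 41.5 -138.5
t 0.1 pos [ 212.1 -613.9  235.8] F [ 0.5  0.1 -0.3] w 0.997 g 0.0 z [-0.001  0.001 -1.   ] q7 -0.06
```

Request:
move_arm(series=[1, 40.8, -32.9, 1.6, 20, 1, 40.8, -32.9, 1.6, 20, 1, 40.8, -32.9, 1.6, 20, 1, 40.8, -32.9, 1.6, 20, 1, 40.8, -32.9, 1.6, 41, 1, 40.8, -32.9, 1.6, 41, 1, 40.8, -32.9, 1.6, 41, 1, 40.8, -32.9, 1.6, 41, 1, 45, -42, 2, 41, 1, 47, -46, 3, 41, 1, 50, -50, 4, 41, 1, 53, -55, 5, 41], squeeze=4)

```text
time_s: 1.3
tool_pos: [482.9, -92.1, 208.1]
orientation: [3.084, -0.598, 0.001]
wrist_force: [1.0, -0.5, -0.1]
width: 0.998
gripper_force: 0.0
```

```bash
python3 -c "
from h import *
rel([543,233,130],np.radians(-22.4+90))"
```

```text
shift cm [ -6.58 -32.4    7.8 ]
yaw 0.5 -179.5
t 1.3 pos [482.9 -92.1 208.1] F [ 1.  -0.5 -0.1] w 0.998 g 0.0 z [ 0. -0. -1.] q7 -1.89
```

Request:
move_arm(series=[1, -1.5, -8, 1, 0, 1, -3, -16, 3, 0, 1, -6.6, -32.4, 7.8, 0.5, 1, -6.6, -32.4, 7.8, 0.5, 1, -6.6, -32.4, 7.8, 0.5, 1, -6.6, -32.4, 7.8, 0.5, 1, -6.6, -32.4, 7.8, 0.5, 1, -6.6, -32.4, 7.8, 0.5, 1, -6.6, -32.4, 7.8, 0.5, 1, -6.6, -32.4, 7.8, 0.5])

```text
time_s: 2.3
tool_pos: [542.5, 229.4, 130.0]
orientation: [3.08, -0.614, -0.0]
wrist_force: [-0.5, -0.7, -0.1]
width: 1.005
gripper_force: 0.0
```

```bash
python3 - <<'E'
from h import *
snap('wrist','w1.png'); 
s=r.state();p=np.array(s['tool_pos'])
rel([543,233,33],np.radians(67.6)); print(proj('w1',[p[0],p[1],60]),proj('w1',[594.6,211.4,60]),proj('w1',[537.9,234.8,60]))
E
```

```text
shift cm [-0.13 -0.38  9.73]
yaw 179.8 -0.2
t 2.35 pos [542.7 229.1 130.3] F [-0.7  0.3 -0.1] w 1.0 g 0.0 z [ 0.    -0.001 -1.   ] q7 -2.57
[257.5659505  209.78811139] [252.32934705 131.50508571] [252.83453716 218.61505694]
```

View pics/w1.png

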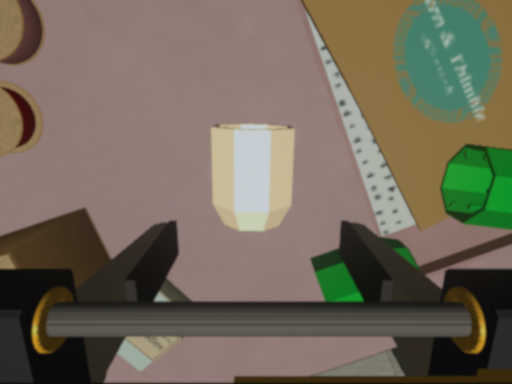

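The wrist view shows the shade upright in the picture, with its top facet at columns 233–271 and rows 126 (mouth) to 212 (start of slope). Its axis is aligned with tool x.

```bash
python3 - <<'E'
from h import *
m=ray('w1',252.5,126,60);e=ray('w1',252.5,212,60);print(m,e,np.linalg.norm(m-e))
d=(m-e)/np.linalg.norm(m-e);print(np.degrees(np.arctan2(d[1],d[0])))
L=ray('w1',211.5,170,30);Rr=ray('w1',294,170,30);print(np.linalg.norm(L-Rr))
g=m-53*d;print(g);rel([g[0],g[1],33],np.arctan2(d[1],d[0])+np.pi/2)
E
```

```text
[597.86925083 209.90593893  60.        ] [542.58072876 233.0955127   60.        ] 59.954791338536026
-22.75455838300968
64.28866460723926
[548.99423009 230.4055084   60.        ]
shift cm [ 0.52 -0.37  9.73]
yaw 0.2 -179.8
t 2.35 pos [542.7 229.1 130.3] F [-0.7  0.3 -0.1] w 1.0 g 0.0 z [ 0.    -0.001 -1.   ] q7 -2.57
```

Request:
move_arm(series=[1, 0.5, 0, 5, 0, 1, 0.5, 0, 7, 0, 1, 0.5, 0, 7, 0])

```text
time_s: 2.65
tool_pos: [545.4, 226.2, 57.7]
orientation: [3.077, -0.615, -0.007]
wrist_force: [-0.1, -0.6, 0.1]
width: 0.999
gripper_force: 0.0
```

```bash
python3 -c "
from h import *
rel([549,230.4,33])"
```

```text
shift cm [ 0.18 -0.53  2.46]
t 2.65 pos [545.4 226.2  57.7] F [-0.1 -0.6  0.1] w 0.999 g 0.0 z [-0.005 -0.003 -1.   ] q7 -2.6
```

Request:
move_arm(series=[1, 0.2, -0.5, 1, 0, 1, 0.2, -0.5, 2.4, 0, 1, 0.2, -0.5, 2.4, 0, 0.6, 0.2, -0.5, 2.4, 0, 0.6, 0.2, -0.5, 2.4, 0, 0.5, 0.2, -0.5, 2.4, 0, 0.5, 0.2, -0.5, 2.4, 0, 0.5, 0.2, -0.5, 2.4, 0, 0.5, 0.2, -0.5, 2.4, 0], squeeze=4)

```text
time_s: 3.55
tool_pos: [550.9, 232.9, 36.5]
orientation: [3.081, -0.611, 0.0]
wrist_force: [-0.8, -0.4, 4.0]
width: 0.653
gripper_force: 4.0
```

Request:
move_arm(series=[0.5, 0, 0, -1, 0, 0.5, 0, 0, -2, 0, 0.5, 0, 0, -3, 0, 0.5, 0, 0, -4, 0, 0.5, 0, 0, -5, 0, 0.5, 0, 0, -6, 0, 0.5, 0, 0, -7, 0, 0.5, 0, 0, -8, 0, 0.5, 0, 0, -8, 0, 0.5, 0, 0, -8, 0], squeeze=4)

```text
time_s: 4.55
tool_pos: [550.8, 233.0, 116.3]
orientation: [-3.082, 0.611, -0.0]
wrist_force: [-0.5, 0.5, -1.3]
width: 0.653
gripper_force: 4.0
```

```bash
python3 - <<'E'
from h import *
snap('wrist','w2.png');snap('scene','s2.png');rel()
i=cv2.imread('pics/s2.png');u,v=proj('s2',r.state()['tool_pos']).astype(int);print(u,v)
c=cv2.resize(i[max(v-40,0):v+50,u-60:u+60],(512,384),interpolation=cv2.INTER_CUBIC)
cv2.imwrite('pics/c2.png',np.hstack([c,cv2.imread('pics/w2.png')[:,112:400]]))
E
```

```text
t 4.65 pos [550.4 232.9 115.6] F [ 0.2 -0.4 -2. ] w 0.659 g 4.0 z [-0.001 -0.    -1.   ] q7 -2.58
226 218
```

View pics/c2.png

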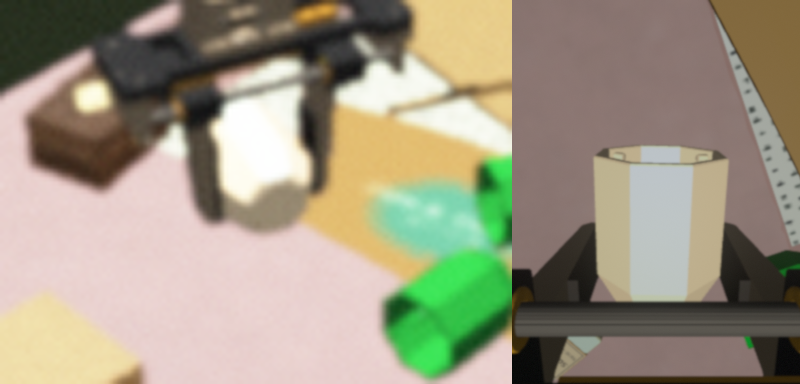

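The shade stayed about horizontal in the grip at (660,230), so it needs a smaller pinch nearer the closed end and higher up. I'll set it down and regrip.

Request:
move_arm(series=[0.5, 0, 0, 3, 0, 0.5, 0, 0, 6, 0, 0.5, 0, 0, 7.5, 0, 0.5, 0, 0, 7.9, 0, 0.8, 0, 0, 7.9, 0, 0.8, 0, 0, 7.9, 0, 0.8, -0.8, 0, 5.9, 0, 0.8, -0.8, 0, 5.9, 0, 0.5, -0.8, 0, 5.9, 0, 0.5, -0.8, 0, 5.9, 0, 0.5, -0.8, 0, 5.9, 0, 0.5, -0.8, 0, 5.9, 0], squeeze=4)

```text
time_s: 5.85
tool_pos: [543.6, 235.6, 57.1]
orientation: [3.081, -0.612, -0.0]
wrist_force: [-0.9, -1.5, 4.9]
width: 0.651
gripper_force: 4.0
```

Request:
move_arm(series=[0.5, 0, 0, -1, 0, 0.5, 0, 0, -2, 0, 0.5, 0, 0, -3, 0, 0.5, 0, 0, -4, 0, 0.5, 0, 0, -5, 0, 0.5, 0, 0, -6, 0, 0.5, 0, 0, -7, 0, 0.5, 0, 0, -8, 0, 0.5, 0, 0, -8, 0, 0.5, 0, 0, -8, 0], squeeze=3.5)

```text
time_s: 6.85
tool_pos: [543.4, 236.1, 137.3]
orientation: [3.082, -0.611, 0.0]
wrist_force: [-0.3, -0.7, -2.4]
width: 0.655
gripper_force: 3.5
```

```bash
python3 - <<'E'
from h import *
snap('wrist','w3.png');snap('scene','s3.png');rel()
s=np.load('pics/w3.npz');print((-s['R'].T@s['t']).round(),s['R'].round(2))
i=cv2.imread('pics/s3.png');u,v=proj('s3',r.state()['tool_pos']).astype(int)
c=cv2.resize(i[max(v-40,0):v+50,u-60:u+60],(512,384),interpolation=cv2.INTER_CUBIC)
cv2.imwrite('pics/c3.png',np.hstack([c,cv2.imread('pics/w3.png')[:,112:400]]))
E
```

```text
t 6.95 pos [543.  235.9 136.7] F [-0.6  0.8 -1. ] w 0.65 g 3.5 z [-0.001 -0.    -1.   ] q7 -2.58
[611. 208. 285.] [[-0.38 -0.92  0.  ]
 [-0.89  0.37  0.26]
 [-0.24  0.1  -0.97]]
```

View pics/c3.png

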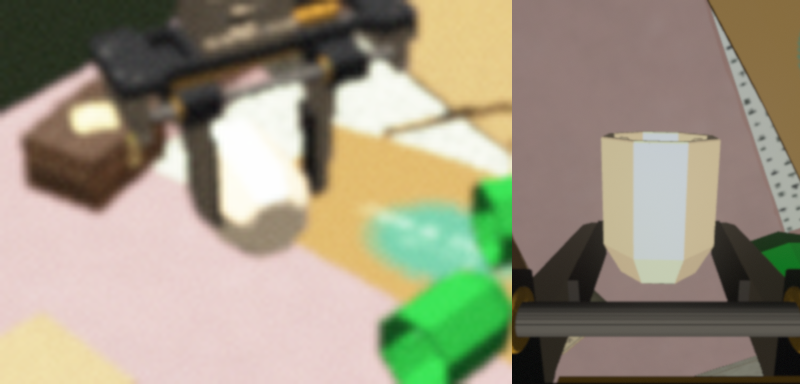

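The shade is still level. I'll regrip on its axis about 44 mm from the mouth, then tip it by pressing the closed end onto the bolted light column.

Request:
move_arm(series=[0.5, 0, 0, 4, 0, 0.5, 0, 0, 7, 0, 0.5, 0, 0, 7.9, 0, 0.8, 0, 0, 7.9, 0, 0.8, 0, 0, 7.9, 0, 0.8, 1.7, 0, 9, 0, 0.8, 1.7, 0, 10.3, 0, 0.8, 1.7, 0, 10.3, 0, 0.5, 1.7, 0, 10.3, 0, 0.5, 1.7, 0, 10.3, 0, 0.5, 1.7, 0, 10.3, 0, 0.5, 1.7, 0, 10.3, 0], squeeze=5)

```text
time_s: 8.15
tool_pos: [558.8, 230.0, 34.6]
orientation: [-3.082, 0.611, 0.0]
wrist_force: [-1.7, -0.2, 3.1]
width: 0.653
gripper_force: 5.0
```

Request:
move_arm(series=[0.5, 0, 0, -4, 0, 0.5, 0, 0, -8, 0, 0.5, 0, 0, -12, 0, 0.5, 0, 0, -14, 0, 0.5, 0, 0, -14, 0])

```text
time_s: 8.65
tool_pos: [561.0, 230.8, 177.7]
orientation: [-3.078, 0.61, -0.009]
wrist_force: [-0.6, -0.5, -0.9]
width: 0.65
gripper_force: 5.0
```

```bash
python3 - <<'E'
from h import *
R=Ro.from_rotvec(r.state()['orientation']).as_matrix();x=R[:,0];print(x)
c=np.array([556,-180,0]);p=c+40*x;p[2]=170;rel(p)
E
```

```text
[ 0.92433296 -0.38155391  0.00501959]
shift cm [19.21 38.16  0.68]
t 8.65 pos [561.  230.8 177.7] F [-0.6 -0.5 -0.9] w 0.65 g 5.0 z [ 0.007  0.003 -1.   ] q7 -2.54
```

Request:
move_arm(series=[0.5, 1.5, 3, 0, 0, 0.5, 3.5, 7, 0, 0, 0.5, 19.2, 38.2, 0.3, 0, 0.5, 19.2, 38.2, 0.3, 0, 0.5, 19.2, 38.2, 0.3, 0, 0.5, 19.2, 38.2, 0.3, 0, 0.5, 19.2, 38.2, 0.3, 0, 0.5, 19.2, 38.2, 0.3, 0, 0.5, 19.2, 38.2, 0.3, 0, 0.5, 19.2, 38.2, 0.3, 0, 0.5, 19.2, 38.2, 0.3, 0])

```text
time_s: 9.75
tool_pos: [589.4, -198.1, 168.9]
orientation: [-3.08, 0.616, 0.005]
wrist_force: [-0.1, 0.9, -0.9]
width: 0.652
gripper_force: 5.0
```

```bash
python3 - <<'E'
from h import *
snap('wrist','w4.png')
x=Ro.from_rotvec(r.state()['orientation']).as_matrix()[:,0]
c=np.array([556,-180,0]);p=c+40*x;p[2]=117;rel(p)
print(proj('w4',[556,-180,86]))
E
```

```text
shift cm [ 0.28 -0.18  5.23]
t 9.8 pos [ 589.9 -196.   169.3] F [ 0.2  1.  -0.5] w 0.65 g 5.0 z [-0.003  0.002 -1.   ] q7 -1.78
[252.46122374 250.6834743 ]
```

View pics/w4.png

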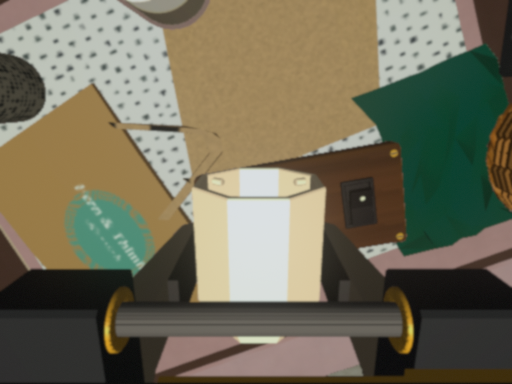

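The shade is held with its mouth toward the top of the picture at (260,180), and the column is hidden under it at about (252,250). I'll lower onto it gently.

Request:
move_arm(series=[0.5, 0, 0, 2, 0, 0.5, 0, 0, 4, 0, 0.5, 0, 0, 5, 0, 0.5, 0, 0, 5.5, 0, 0.5, 0, 0, 6, 0, 0.5, 0, 0, 6, 0])

```text
time_s: 10.4
tool_pos: [592.9, -195.8, 112.2]
orientation: [-3.081, 0.609, -0.007]
wrist_force: [5.2, 0.5, 1.4]
width: 0.65
gripper_force: 5.0
```

Request:
move_arm(series=[0.5, 0, 0, 0.5, 0, 0.5, 0, 0, 1, 0, 0.5, 0, 0, 1, 0])

```text
time_s: 10.7
tool_pos: [593.3, -196.3, 102.3]
orientation: [-3.081, 0.61, -0.009]
wrist_force: [6.6, 0.9, 1.5]
width: 0.653
gripper_force: 5.0
```

Request:
move_arm(series=[0.5, 0, 0, 0.5, 0, 0.5, 0, 0, 1, 0, 0.5, 0, 0, 1, 0])

```text
time_s: 11.0
tool_pos: [593.1, -196.2, 92.0]
orientation: [-3.081, 0.61, -0.008]
wrist_force: [6.9, 0.9, 0.2]
width: 0.656
gripper_force: 5.0
```

```bash
python3 - <<'E'
from h import *
snap('wrist','w5.png');snap('scene','s5.png');rel()
i=cv2.imread('pics/s5.png');u,v=proj('s5',r.state()['tool_pos']).astype(int)
c=cv2.resize(i[v-35:v+35,u-45:u+45],(494,384),interpolation=cv2.INTER_CUBIC)
cv2.imwrite('pics/c5.png',np.hstack([c,cv2.imread('pics/w5.png')[:,112:400]]))
E
```

```text
t 11.1 pos [ 593.  -196.4   92.1] F [5.5 1.2 1.2] w 0.649 g 5.0 z [ 0.005 -0.    -1.   ] q7 -1.8
```

View pics/c5.png

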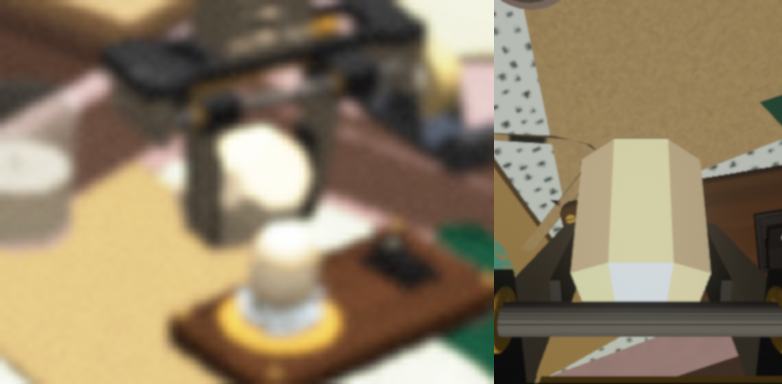

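The right half shows the mouth tipped down: facet 613–668 at row 140 (mouth), 609–674 at row 264 (slope edge). I'll solve for the tilt.

```bash
python3 - <<'E'
from h import *
s=np.load('pics/w5.npz');K,R,t=s['K'],s['R'],s['t']
st=r.state();T=Ro.from_rotvec(st['orientation']).as_matrix();piv=np.array(st['tool_pos'])+3*T[:,2]
x=T[:,0]*[1,1,0];x/=np.linalg.norm(x);y=np.cross([0,0,1],x)
obs=np.array([[501,140],[556,140],[497,264],[562,264]])+[112-0,0]-[0,0]
obs=np.array([[613-494+112,140],[668-494+112,140],[609-494+112,264],[674-494+112,264]],float)
from scipy.optimize import least_squares
def f(p):
    th,a,h,l=p; d=np.cos(th)*x-np.sin(th)*np.array([0,0,1]);n=np.sin(th)*x+np.cos(th)*np.array([0,0,1])
    o=[]
    for L in(a,a-58):
        for sg in(1,-1):
            X=piv+L*d+(30+h)*n+y*(sg*12.4+l); q=K@(R@X+t);o.append(q[:2]/q[2])
    return np.append((np.array(o)-obs).ravel(),[0.1*(a-44),.3*h])
z=least_squares(f,[.8,44,0,0]);print(np.degrees(z.x[0]),z.x[1:],z.cost)
E
```

```text
40.61315403489731 [43.87352994  5.91628646 -0.61870129] 3.442371919707238
```

Request:
move_arm(series=[0.5, 0, 0, 0.5, 0, 0.5, 0, 0, 1, 0, 0.5, 0, 0, 1.5, 0, 0.5, 0, 0, 1.5, 0])

```text
time_s: 11.5
tool_pos: [592.1, -196.4, 76.4]
orientation: [-3.081, 0.611, -0.005]
wrist_force: [5.8, 0.4, -0.7]
width: 0.652
gripper_force: 5.0
```

Request:
move_arm(series=[0.5, -0.3, 0, 0, 0, 0.5, -0.6, 0, 0, 0, 0.5, -0.6, 0, 0, 0])

```text
time_s: 11.8
tool_pos: [587.7, -194.6, 77.3]
orientation: [-3.081, 0.611, -0.009]
wrist_force: [7.3, -0.8, 0.6]
width: 0.654
gripper_force: 5.0
```

```bash
python3 - <<'E'
from h import *
snap('wrist','w6.png');rel()
g=cv2.cvtColor(cv2.imread('pics/w6.png'),cv2.COLOR_BGR2GRAY)
print(g[60:305:4,253].tolist()) 
for v in(150,180,210,240,270): print(v,g[v,160:350:3].tolist())
E
```

```text
t 11.85 pos [ 587.7 -194.5   77.3] F [7.8 0.1 1. ] w 0.651 g 5.0 z [ 0.006 -0.001 -1.   ] q7 -1.81
[137, 136, 137, 136, 137, 134, 138, 135, 134, 134, 136, 137, 135, 136, 135, 136, 135, 141, 145, 145, 145, 144, 145, 145, 145, 145, 145, 146, 146, 146, 146, 146, 146, 147, 149, 209, 209, 210, 210, 210, 210, 210, 211, 210, 210, 210, 211, 211, 218, 220, 220, 218, 218, 217, 217, 218, 217, 217, 217, 217, 194, 47]
150 [192, 187, 157, 139, 139, 139, 138, 137, 137, 137, 134, 133, 133, 133, 133, 136, 136, 132, 127, 126, 126, 126, 126, 127, 142, 145, 145, 145, 144, 145, 145, 145, 144, 146, 144, 145, 145, 144, 145, 145, 145, 143, 123, 120, 120, 120, 120, 120, 125, 136, 133, 136, 135, 137, 137, 135, 136, 134, 135, 138, 134, 135, 137, 134]
180 [173, 185, 191, 191, 176, 137, 137, 137, 133, 125, 139, 137, 134, 128, 127, 127, 126, 127, 126, 127, 127, 127, 130, 145, 146, 146, 146, 146, 146, 146, 146, 146, 146, 145, 145, 146, 145, 146, 145, 146, 146, 145, 146, 130, 121, 121, 121, 121, 121, 121, 120, 120, 119, 76, 50, 53, 55, 56, 58, 59, 59, 61, 60, 59]
210 [190, 152, 135, 135, 86, 63, 63, 63, 63, 65, 95,
[... 172 characters left out ...]
91, 191, 190, 186, 142, 123, 121, 121, 121, 120, 113, 66, 63, 63, 62, 61, 61, 60, 60]
240 [81, 64, 102, 79, 55, 55, 55, 57, 59, 142, 193, 195, 195, 195, 196, 196, 196, 196, 196, 197, 197, 197, 196, 197, 208, 210, 210, 211, 210, 210, 210, 210, 210, 211, 211, 211, 211, 211, 211, 210, 210, 210, 195, 193, 192, 192, 191, 192, 191, 191, 191, 191, 191, 191, 190, 190, 165, 72, 55, 55, 53, 53, 50, 53]
270 [50, 49, 48, 50, 43, 33, 34, 35, 35, 38, 40, 124, 147, 160, 194, 201, 215, 217, 217, 217, 217, 217, 216, 217, 217, 218, 218, 217, 217, 217, 217, 218, 218, 218, 217, 217, 218, 217, 218, 218, 217, 218, 218, 217, 218, 218, 218, 218, 217, 217, 212, 196, 177, 142, 139, 75, 39, 36, 36, 35, 32, 33, 47, 49]
```

```bash
cat > fit.py <<'E'
from h import *
from scipy.optimize import least_squares
def tilt(f,r_m,r_s,r_e,wm,ws):
    "rows of mouth edge, slope edge, end edge and facet widths at the first two"
    s=np.load('pics/'+f+'.npz');K,R,t=s['K'],s['R'],s['t']
    st=r.state();T=Ro.from_rotvec(st['orientation']).as_matrix();piv=np.array(st['tool_pos'])+3*T[:,2]
    x=T[:,0]*[1,1,0];x/=np.linalg.norm(x);y=np.cross([0,0,1],x);Z=np.array([0,0,1.])
    def g(p):
        th,a,h=p; d=np.cos(th)*x-np.sin(th)*Z;n=np.sin(th)*x+np.cos(th)*Z
        P=lambda L,q,l:(lambda c:c[:2]/c[2])(K@(R@(piv+L*d+(q+h)*n+l*y)+t))
        w=lambda L:np.linalg.norm(P(L,30,12.4)-P(L,30,-12.4))
        return [P(a,30,0)[1]-r_m,P(a-58,30,0)[1]-r_s,P(a-78,18,0)[1]-r_e,w(a)-wm,w(a-58)-ws]
    z=least_squares(g,[1,44,0]);print('tilt',np.degrees(z.x[0]).round(1),'a,h',z.x[1:].round(1),'res',z.fun.round(1))
E
python3 -c "
from fit import *
tilt('w6',129,199,251,49,65)"
```

```text
tilt 68.0 a,h [45.9 16. ] res [ 0.2 -3.9  3.5 -2.8 -1.9]
```

Tilt is about 68°, so the centre of mass is already past the mouth's rear edge. Set down on the counter and released, it will stand itself up. I'll go beside the lamp.

Request:
move_arm(series=[0.5, 0.5, 0, -1, 0, 0.5, 1, 0, -3, 0, 0.5, 1, 0, -5, 0, 0.5, 4, 0, -5, 0, 0.5, 7, 0, -5, 0, 0.5, 7.5, 0, -4, 0, 0.5, 7.5, 0, -2, 0, 0.5, 7.5, 0, 0, 0, 0.5, 7.5, 0, 1, 0, 0.5, 7.5, 0, 1.5, 0, 0.5, 7.5, 0, 1.8, 0, 0.5, 7.5, 0, 1.8, 0])

```text
time_s: 13.05
tool_pos: [654.5, -223.1, 58.4]
orientation: [3.081, -0.611, -0.0]
wrist_force: [0.5, -0.5, -0.7]
width: 0.653
gripper_force: 5.0
```

Request:
move_arm(series=[0.5, 0, 0, 0.3, 0, 0.5, 0, 0, 0.6, 0, 0.5, 0, 0, 0.6, 0])

```text
time_s: 13.35
tool_pos: [654.4, -223.0, 52.1]
orientation: [3.081, -0.611, -0.0]
wrist_force: [0.4, -0.4, -2.0]
width: 0.645
gripper_force: 5.0
```

Request:
move_arm(series=[0.5, 0, 0, 0.2, 0, 0.5, 0, 0, 0.4, 0, 0.5, 0.2, 0, 0.4, 0])

```text
time_s: 13.65
tool_pos: [656.0, -223.7, 47.8]
orientation: [-3.082, 0.611, 0.001]
wrist_force: [-0.4, -0.2, -1.1]
width: 0.653
gripper_force: 5.0
```

Request:
move_arm(series=[0.5, 0.2, 0, 0.2, 0, 0.5, 0.4, 0, 0.3, 0, 0.5, 0.6, 0, 0.3, 0])

```text
time_s: 13.95
tool_pos: [662.0, -226.1, 44.9]
orientation: [-3.082, 0.611, 0.001]
wrist_force: [-0.4, 0.6, -1.4]
width: 0.654
gripper_force: 5.0
```

```bash
cat > prof.py <<'E'
import sys
from h import *
f=sys.argv[1];snap('wrist',f+'.png');rel()
g=cv2.cvtColor(cv2.imread(f'pics/{f}.png'),cv2.COLOR_BGR2GRAY).astype(int)
def ed(a,o,th=8):
    d=np.abs(a[3:]-a[:-3]);return [int(i+o+1) for i in range(1,len(d)-1) if d[i]>th and d[i]>=d[i-1] and d[i]>d[i+1]]
print('col253',ed(g[60:305,253],60))
for v in(130,150,170,190,210,230,250,270): print(v,ed(g[v,150:360],150))
E
python3 prof.py w7
```

```text
t 14.0 pos [ 662.4 -226.3   45.1] F [ 0.7 -0.2 -0.9] w 0.656 g 5.0 z [ 0. -0. -1.] q7 -1.79
col253 [197, 301]
130 [233, 281]
150 [231, 284, 305]
170 [228, 287, 316]
190 [194, 225, 290, 321]
210 [153, 190, 210, 226, 289, 306, 326]
230 [155, 163, 177, 185, 229, 286, 331, 339]
250 [152, 158, 182, 188, 232, 284, 324, 328, 334]
270 [172, 192, 199, 205, 312, 316, 324, 344]
```

Request:
move_arm(series=[0.5, 0, 0, 0.2, 0, 0.5, 0, 0, 0.4, 0, 0.5, 0, 0, 0.4, 0])

```text
time_s: 14.3
tool_pos: [663.9, -226.8, 43.2]
orientation: [3.081, -0.611, 0.007]
wrist_force: [0.3, -0.5, 5.2]
width: 0.653
gripper_force: 5.0
```

Request:
move_arm(series=[0.5, 0, 0, 0.2, 0, 0.5, 0, 0, 0.4, 0, 0.5, 0, 0, 0.4, 0])

```text
time_s: 14.6
tool_pos: [664.3, -227.0, 39.6]
orientation: [3.081, -0.611, 0.009]
wrist_force: [0.6, -0.0, 7.4]
width: 0.652
gripper_force: 5.0
```

Request:
move_arm(series=[0.5, 0, 0, 0.2, 0, 0.5, 0, 0, 0.4, 0, 0.5, 0, 0, 0.4, 0])

```text
time_s: 14.9
tool_pos: [664.4, -227.0, 35.7]
orientation: [3.081, -0.611, 0.009]
wrist_force: [1.2, -0.5, 6.7]
width: 0.652
gripper_force: 5.0
```

```bash
python3 prof.py w8
```

```text
t 14.95 pos [ 664.4 -227.    35.7] F [1.  0.8 7.3] w 0.649 g 5.0 z [ 0.006 -0.002 -1.   ] q7 -1.79
col253 [195, 250, 301]
130 [154]
150 [213, 230, 286, 303]
170 [199, 226, 289, 317]
190 [193, 223, 292, 323]
210 [187, 206, 225, 291, 310, 329]
230 [153, 177, 181, 228, 288, 334, 339]
250 [157, 183, 230, 285, 333]
270 [172, 186, 193, 204, 311, 322, 330, 344]
```

Request:
move_arm(series=[0.7, 0, 0, -0.2, 0, 0.8, 0, 0, -0.2, 0, 0.9, 0, 0, -0.2, 0, 0.9, 0, 0, -0.2, 0, 0.9, 0, 0, -0.2, 0])

```text
time_s: 15.45
tool_pos: [661.7, -226.0, 34.8]
orientation: [-3.082, 0.611, 0.001]
wrist_force: [-0.2, -0.4, 1.4]
width: 0.901
gripper_force: 0.0
```

```bash
python3 prof.py w9
```

```text
t 15.5 pos [ 661.7 -226.    34.9] F [0.6 0.2 0.7] w 0.901 g 0.0 z [-0.001  0.    -1.   ] q7 -1.79
col253 [115, 121, 151, 267, 292, 298, 301]
130 [217, 298]
150 [197, 318]
170 [181, 212, 302, 333]
190 [182, 195, 319]
210 [184, 196, 318, 332]
230 [156, 170, 184, 189, 197, 318, 331, 346]
250 [156, 186, 200, 205, 213, 301, 330]
270 [178, 314, 338]
```

View pics/w9.png

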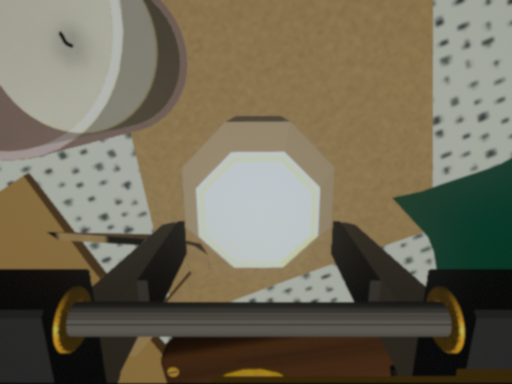

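The shade stands upright, with its end octagon centred at (258,210). The candle jar is untouched at upper left. Now I'll regrip.

```bash
python3 - <<'E'
from h import *
c=ray('w9',257.8,210,78);print(c);rel([c[0],c[1],36])
for a in(0,1): print(proj('w9',[c[0],c[1],0]))
E
```

```text
[ 696.9051318  -240.88826118   78.        ]
shift cm [ 3.82  0.03 -0.11]
t 15.5 pos [ 661.7 -226.    34.9] F [0.6 0.2 0.7] w 0.901 g 0.0 z [-0.001  0.    -1.   ] q7 -1.79
[257.92567698 166.43029295]
[257.92567698 166.43029295]
```

Request:
move_arm(series=[0.9, 0, 0, -4, 0, 0.9, 0, 0, -8, -8, 0.9, 0, 0, -8, -16, 0.9, 2, 0, -8, -25, 0.9, 3.8, 0, -8, -33, 0.9, 3.8, 0, -8, -42, 0.9, 3.8, 0, -8, -45, 0.9, 3.8, 0, -8, -45, 0.9, 3.8, 0, -8, -45])

```text
time_s: 16.4
tool_pos: [696.9, -240.7, 115.0]
orientation: [-3.081, -0.612, 0.0]
wrist_force: [0.9, -0.2, -0.1]
width: 0.9
gripper_force: 0.0
```

```bash
python3 - <<'E'
from h import *
s=snap('wrist','w10.png');rel([696.9,-240.9,36])
g=cv2.cvtColor(cv2.imread('pics/w10.png'),cv2.COLOR_BGR2GRAY)
_,b=cv2.threshold(g,195,255,0);n,l,st,c=cv2.connectedComponentsWithStats(b)
for i in range(1,n):
    if st[i,4]>800: print(st[i],c[i].round(1),ray('w10',*c[i],78).round(1))
print(proj('w10',[696.9,-240.9,78]))
E
```

```text
shift cm [-0.01  0.02  7.9 ]
t 16.45 pos [ 696.9 -240.7  115. ] F [ 0.   0.4 -0.4] w 0.896 g 0.0 z [-0. -0. -1.] q7 -1.08
[ 223  196   67   62 3362] [256.4 226.1] [ 697.1 -239.7   78. ]
[258.14568111 227.09212383]
```

Request:
move_arm(series=[0.9, 0, 0, 4, 0, 0.9, 0, 0, 7, 0, 0.9, 0, 0, 7.9, 0, 0.9, 0, 0, 7.9, 0, 0.5, 0, 0, 7.9, 0, 0.5, 0, 0, 7.9, 0, 0.5, 0, 0, 7.9, 0, 0.5, 0, 0, 7.9, 0, 0.5, 0, 0, 7.9, 0], squeeze=15)

```text
time_s: 17.35
tool_pos: [698.1, -240.5, 38.0]
orientation: [3.08, 0.614, 0.003]
wrist_force: [-0.9, 0.0, 5.3]
width: 0.652
gripper_force: 15.0
```

Request:
move_arm(series=[0.5, 0, 0, -3, 0, 0.5, 0, 0, -8, 0, 0.5, 0, 0, -13, 0, 0.5, 0, 0, -13, 0, 0.5, 0, 0, -13, 0])

```text
time_s: 17.85
tool_pos: [697.6, -241.1, 168.0]
orientation: [3.079, 0.614, 0.004]
wrist_force: [-0.9, 0.0, -2.1]
width: 0.654
gripper_force: 15.0
```

```bash
python3 - <<'E'
from h import *
s=snap('wrist','w11.png');st=rel([556,-180,166])
p=np.array(r.state()['tool_pos'])
zt=p[2]-36+78
g=cv2.cvtColor(cv2.imread('pics/w11.png'),cv2.COLOR_BGR2GRAY)
_,b=cv2.threshold(g,195,255,0);n,l,st,c=cv2.connectedComponentsWithStats(b)
for i in range(1,n):
    if st[i,4]>1500: print(st[i],c[i].round(1),(ray('w11',*c[i],zt)-p).round(1))
# lamp from the top view: check with current top image collar
E
```

```text
shift cm [-10.63 -11.    -0.02]
t 17.9 pos [ 696.4 -240.8  165.7] F [ 0.7 -0.2 -1.5] w 0.649 g 15.0 z [-0.001 -0.    -1.   ] q7 -1.07
[ 205  255  108   45 3943] [258.4 279.9] [ 9.8  3.1 42. ]
```

```bash
python3 -c "
from h import *
rel([473,-215,166])"
```

```text
shift cm [-1.964e+01 -1.095e+01 -1.000e-02]
t 17.9 pos [ 696.4 -240.8  165.7] F [ 0.7 -0.2 -1.5] w 0.649 g 15.0 z [-0.001 -0.    -1.   ] q7 -1.07
```

Request:
move_arm(series=[0.5, -2, -1, 0, 0, 0.5, -5, -2.5, 0, 0, 0.5, -9, -5, 0, 0, 0.5, -13, -7, 0, 0, 0.5, -17, -9.5, 0, 0, 0.5, -19.6, -11, 0, 0, 0.5, -19.6, -11, 0, 0, 0.5, -19.6, -11, 0, 0])

```text
time_s: 18.7
tool_pos: [473.0, -214.4, 165.2]
orientation: [-3.08, -0.613, 0.002]
wrist_force: [0.4, -0.6, -1.7]
width: 0.656
gripper_force: 15.0
```

```bash
python3 - <<'E'
from h import *
s=snap('wrist','w12.png');rel([556,-180,166])
print(proj('w12',[556,-180,86]),proj('w12',[556,-180,29]))
im=cv2.imread('pics/w12.png');h=cv2.cvtColor(im,cv2.COLOR_BGR2HSV)
u,v=proj('w12',[556,-180,86]).astype(int)
cv2.imwrite('pics/c12.png',cv2.resize(im[max(v-110,0):v+110,u-130:u+130],(780,600)))
print(u-130,max(v-110,0))
E
```

```text
shift cm [ 8.88 -0.03 -0.06]
t 18.75 pos [ 474.1 -214.3  165.4] F [ 0.5 -0.4 -0.8] w 0.655 g 15.0 z [-0.001  0.001 -1.   ] q7 -1.0
[258.10205025  76.47016969] [258.16832358  81.78055457]
128 0
```

View pics/c12.png

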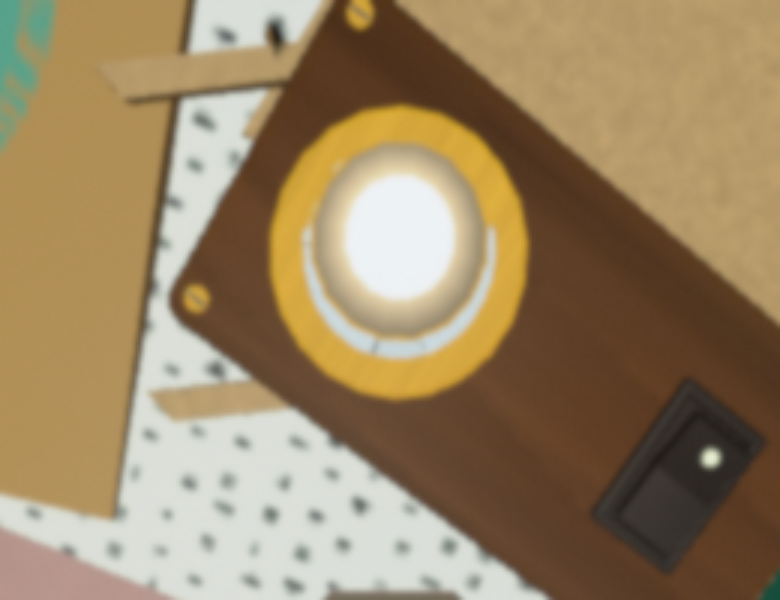

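The crop shows the column top at (399,237), the flange centre at (399,252) and the rocker bezel centre at (678,477). I'll compute positions.

```bash
python3 - <<'E'
from h import *
k=600/186
P=lambda u,v,z:ray('w12',128+u/3,v/k,z)
c=P(399,237,86);f=P(399,252,29);b=P(678,477,30);print(c,f,b)
m=(c+f)/2;d=(m-b)[:2];L=np.linalg.norm(d);yl=d/L;xl=np.array([yl[1],-yl[0]]);print(L,'ylamp',yl,'xlamp',xl)
print('rocker raised',m[:2]-100*yl+15*xl,'pivot',m[:2]-100*yl)
rel([m[0],m[1],134])
E
```

```text
[ 558.46710464 -181.04920299   86.        ] [ 559.5672678  -181.06343857   29.        ] [ 537.44706162 -278.42208829   30.        ]
99.72644061775301 ylamp [0.21629294 0.97632851] xlamp [ 0.97632851 -0.21629294]
rocker raised [ 552.03282036 -281.93356615] pivot [ 537.38789266 -278.68917211]
shift cm [9.12 0.19 3.14]
t 18.75 pos [ 474.1 -214.3  165.4] F [ 0.5 -0.4 -0.8] w 0.655 g 15.0 z [-0.001  0.001 -1.   ] q7 -1.0
```

Request:
move_arm(series=[0.5, 2, 0, 0, 0, 0.5, 5, 0, 0, 0, 0.5, 8, 0.2, 0, 0, 0.5, 9.1, 0.2, 0, 0, 0.5, 9.1, 0.2, 0, 0, 0.5, 9.1, 0.2, 2, 0, 0.5, 9.1, 0.2, 3, 0, 0.5, 9.1, 0.2, 3, 0])

```text
time_s: 19.55
tool_pos: [556.5, -181.6, 134.2]
orientation: [-3.08, -0.613, 0.007]
wrist_force: [0.2, -0.1, -1.8]
width: 0.649
gripper_force: 15.0
```

```bash
python3 -c "
from h import *
rel([559,-181,110])"
```

```text
shift cm [0.26 0.04 2.42]
t 19.55 pos [ 556.5 -181.6  134.2] F [ 0.2 -0.1 -1.8] w 0.649 g 15.0 z [-0.004  0.001 -1.   ] q7 -1.14
```

Request:
move_arm(series=[0.5, 0.2, 0, 0.5, 0, 0.5, 0.2, 0, 1, 0, 0.5, 0.2, 0, 1.5, 0, 0.5, 0.2, 0, 2, 0, 0.5, 0.2, 0, 2.4, 0, 0.5, 0.2, 0, 2.4, 0])

```text
time_s: 20.15
tool_pos: [560.1, -180.3, 111.5]
orientation: [-3.08, -0.615, 0.002]
wrist_force: [-0.3, 0.0, -1.8]
width: 0.65
gripper_force: 15.0
```

Request:
move_arm(series=[0.5, 0, 0, 0.5, 0, 0.5, 0, 0, 1, 0, 0.5, 0, 0, 1.5, 0, 0.5, 0, 0, 1.5, 0])

```text
time_s: 20.55
tool_pos: [559.9, -180.2, 96.2]
orientation: [-3.08, -0.615, 0.002]
wrist_force: [0.3, 0.4, -0.6]
width: 0.65
gripper_force: 15.0
```

Request:
move_arm(series=[0.5, 0, 0, 0.5, 0, 0.5, 0, 0, 1, 0, 0.5, 0, 0, 1.3, 0, 0.5, 0, 0, 1.3, 0])

```text
time_s: 20.95
tool_pos: [560.1, -180.3, 83.5]
orientation: [-3.08, -0.615, 0.001]
wrist_force: [-0.9, 1.0, -0.6]
width: 0.653
gripper_force: 15.0
```

Request:
move_arm(series=[0.5, 0, 0, 0.2, 0, 0.5, 0, 0, 0.4, 0, 0.5, 0, 0, 0.4, 0])

```text
time_s: 21.25
tool_pos: [560.8, -180.4, 80.8]
orientation: [3.08, 0.615, 0.001]
wrist_force: [-1.2, 0.5, 3.7]
width: 0.654
gripper_force: 15.0
```

Request:
move_arm(series=[0.675, -0.1, 0, 0.1, 0, 0.675, -0.1, 0, 0.1, 0, 0.675, -0.1, 0, 0.1, 0, 0.675, -0.1, 0, 0.1, 0])

```text
time_s: 21.65
tool_pos: [559.6, -180.8, 79.1]
orientation: [-3.081, -0.615, 0.0]
wrist_force: [-0.5, 0.4, -0.3]
width: 0.675
gripper_force: 0.0
```

```bash
cat > top.py <<'E'
import sys
from h import *
from scipy.optimize import least_squares
f=sys.argv[1];s=snap('wrist',f+'.png');rel([559.2,-181,80]);print('torque',np.round(r.state()['wrist_torque'],2))
g=cv2.cvtColor(s['color'],cv2.COLOR_RGB2GRAY)
_,b=cv2.threshold(g,int(sys.argv[2]) if len(sys.argv)>2 else 195,255,0);n,l,st,c=cv2.connectedComponentsWithStats(b)
for i in range(1,n):
    if st[i,4]>1500 and st[i,0]>150: 
        m=(l==i).astype(np.uint8);cn=max(cv2.findContours(m,0,1)[0],key=cv2.contourArea)
        print(st[i],c[i].round(1),cv2.approxPolyDP(cn,5,True)[:,0].tolist())
E
python3 top.py w13
```

```text
shift cm [-0.05  0.01 -0.09]
t 21.7 pos [ 559.6 -180.8   79.1] F [1.3 0.3 0.1] w 0.677 g 0.0 z [-0. -0. -1.] q7 -1.17
torque [-0.02  0.01  0.02]
[ 176    0   72  110 3535] [208.   58.7] [[201, 0], [193, 8], [203, 18], [191, 20], [189, 28], [200, 38], [187, 40], [176, 109], [198, 107], [206, 90], [214, 92], [214, 104], [247, 58]]
[ 153  124   60  121 1935] [180.4 168.4] [[197, 124], [185, 125], [185, 135], [172, 129], [169, 153], [175, 159], [167, 161], [153, 244], [162, 241], [156, 227], [173, 204], [169, 197], [180, 194], [211, 147], [194, 134]]
[ 205  244  108   57 5042] [258.  275.7] [[206, 271], [206, 300], [310, 298], [312, 277], [284, 247], [239, 244]]
```

Request:
move_arm(series=[0.675, 0, 0, 0, -8, 0.675, 0, 0, 0, -16, 0.675, 0, 0, 0, -24, 0.675, 0, 0, 0, -32, 0.675, 0, 0, 0, -32])

```text
time_s: 22.2
tool_pos: [559.4, -180.3, 79.0]
orientation: [-2.791, -1.438, -0.0]
wrist_force: [0.0, 2.0, 1.4]
width: 0.686
gripper_force: 15.0
```

```bash
python3 top.py w14 | grep -v 'F \['; python3 -c "
from h import *
rel()"
```

```text
shift cm [-0.07  0.03 -0.1 ]
torque [ 0.44  0.17 -0.3 ]
[ 203  244  110   56 4792] [258.  275.9] [[312, 298], [306, 266], [271, 244], [226, 251], [203, 284], [207, 299]]
t 22.25 pos [ 559.4 -180.3   79. ] F [-1.1  2.1  0. ] w 0.688 g 15.0 z [-0.     0.001 -1.   ] q7 -0.71
```

Request:
move_arm(series=[0.675, 0, 0, 0, -8, 0.675, 0, 0, 0, -16, 0.675, 0, 0, 0, -24, 0.675, 0, 0, 0, -24])

```text
time_s: 22.65
tool_pos: [559.2, -180.9, 79.1]
orientation: [-2.434, -1.984, 0.001]
wrist_force: [-2.4, 1.0, 2.4]
width: 0.688
gripper_force: 15.0
```

```bash
python3 top.py w15
```

```text
shift cm [-0.01  0.   -0.09]
t 22.7 pos [ 559.2 -180.9   79.1] F [-1.8  2.   2.1] w 0.689 g 15.0 z [-0.001  0.    -1.   ] q7 -0.36
torque [ 0.26  0.41 -0.38]
[ 206  247  108   53 4439] [258.9 277.4] [[206, 294], [310, 299], [313, 286], [291, 255], [247, 247], [211, 269]]
```

```bash
cat > oct.py <<'E'
from h import *
from scipy.optimize import least_squares
def octa(f,V):
    s=np.load('pics/'+f+'.npz');K,R,t=s['K'],s['R'],s['t'];V=np.array(V,float)
    best=None
    for k in range(8):
        def g(p):
            x,y,z,a=p;a=a+np.arange(8)*np.pi/4;rr=18/np.cos(np.pi/8)
            X=np.c_[x+rr*np.cos(a),y+rr*np.sin(a),np.full(8,z)];q=(K@(R@X.T+t[:,None])).T;q=q[:,:2]/q[:,2:]
            d=np.linalg.norm(q[None]-V[:,None],axis=2);i=d.argmin(1);return np.r_[(q[i]-V).ravel(),(x-559.2)*.7,(y+181)*.7]
        z=least_squares(g,[559.2,-181,115,k*np.pi/32])
        if best is None or z.cost<best.cost: best=z
    x,y,zz,a=best.x;print(f,'xy',round(x,1),round(y,1),'origin z',round(zz-78,1),'ang mod45',round(np.degrees(a)%45,1),'cost',round(best.cost,1))
E
python3 - <<'E'
from oct import *
octa('w13',[(206,271),(239,244),(284,247),(312,277)])
octa('w14',[(306,266),(271,244),(226,251),(203,284)])
octa('w15',[(313,286),(291,255),(247,247),(211,269)])
E
```

```text
w13 xy 566.9 -177.9 origin z 47.1 ang mod45 41.4 cost 20.5
w14 xy 563.4 -174.5 origin z 46.4 ang mod45 42.7 cost 18.5
w15 xy 560.4 -175.2 origin z 46.0 ang mod45 0.1 cost 11.3
```

Request:
move_arm(series=[0.68, 0, 0, 0, 0, 0.68, 0, 0, 0, -8, 0.68, 0, 0, 0, -16, 0.68, 0, 0, 0, -24, 0.68, 0, 0, 0, -24], squeeze=45)

```text
time_s: 23.2
tool_pos: [559.1, -181.3, 78.7]
orientation: [-1.968, -2.448, 0.001]
wrist_force: [-1.3, -0.2, -0.5]
width: 0.686
gripper_force: 17.0
```

```bash
python3 top.py w16
```

```text
shift cm [ 0.01  0.01 -0.13]
t 23.25 pos [ 559.1 -181.1   78.7] F [-1.8  0.6 -0.6] w 0.682 g 14.9 z [-0.001  0.    -1.   ] q7 -0.0
torque [ 0.13  0.38 -0.58]
[ 203  247  108   53 4416] [257.8 277.4] [[306, 270], [270, 247], [227, 254], [203, 286], [207, 299], [310, 299]]
```

```bash
python3 -c "
from oct import *
octa('w16',[(306,270),(270,247),(227,254),(203,286)])
for f in ('w13','w14','w15','w16'):
    R=np.load('pics/'+f+'.npz')['R'];print(f,np.degrees(np.arctan2(-R[1,1],-R[1,0])).round(1))
"
```

```text
w16 xy 557.2 -175.4 origin z 46.2 ang mod45 44.9 cost 10.8
w13 22.6
w14 54.6
w15 78.4
w16 102.5
```

```bash
cat > hz.py <<'E'
from h import *
from scipy.optimize import minimize
def height(f,ztop0,xy,ang0=0,crop=298,th=195):
    "fit end-face octagon mask: compare polygon with the thresholded blob (rows<crop)"
    s=np.load('pics/'+f+'.npz');K,R,t=s['K'],s['R'],s['t']
    g=cv2.cvtColor(s['color'],cv2.COLOR_RGB2GRAY);b=(g>th).astype(np.uint8);b[crop:]=0
    n,l,st,c=cv2.connectedComponentsWithStats(b)
    i=max((i for i in range(1,n) if abs(c[i][0]-258)<12 and st[i,4]>1500),key=lambda i:st[i,4]);m=(l==i).astype(np.uint8)
    def poly(p):
        x,y,z,a=p;a=np.radians(a)+np.arange(8)*np.pi/4;q=18/np.cos(np.pi/8)
        X=np.c_[x+q*np.cos(a),y+q*np.sin(a),np.full(8,z)];u=(K@(R@X.T+t[:,None])).T;return u[:,:2]/u[:,2:]
    def cost(p):
        im=np.zeros(m.shape,np.uint8);cv2.fillPoly(im,[np.round(poly(p)*16).astype(np.int32)],1,shift=4);im[crop:]=0;return int((im!=m).sum())
    best=None
    for a in range(0,45,9):
        z=minimize(cost,[*xy,ztop0,a],method='Nelder-Mead',options=dict(initial_simplex=[[*xy,ztop0,a],[xy[0]+3,xy[1],ztop0,a],[xy[0],xy[1]+3,ztop0,a],[xy[0],xy[1],ztop0+6,a],[xy[0],xy[1],ztop0,a+6]],maxiter=400))
        if best is None or z.fun<best.fun: best=z
    print(f,'xy',best.x[:2].round(1),'origin z',(best.x[2]-78).round(1),'ang',(best.x[3]%45).round(1),'mismatch',best.fun)
E
python3 - <<'E'
from hz import *
height('w9',78,[697,-240.5]);height('w10',78,[697,-240.5])
for f in('w13','w14','w15','w16'):height(f,115,[559.2,-181])
E
```

```text
Traceback (most recent call last):
  File "hz.py", line 8, in height
    i=max((i for i in range(1,n) if abs(c[i][0]-258)<12 and st[i,4]>1500),key=lambda i:st[i,4]);m=(l==i).astype(np.uint8)
ValueError: max() iterable argument is empty
```

```bash
python3 - <<'E'
from hz import *
s=np.load('pics/w9.npz')['color'];g=cv2.cvtColor(s,cv2.COLOR_RGB2GRAY);print(g[210,[150,185,192,200,258,315,322]],g[160:170:3,258])
for f,z,xy in (('w9',78,[697,-240.5]),('w10',78,[697,-240.5]),*((f,113,[559.2,-181]) for f in('w13','w14','w15','w16'))):
    try: height(f,z,xy,th=195 if f!='w9' else 185)
    except Exception as e: print(f,e)
E
```

```text
[127 131 136 192 196 191 131] [192 194 194 194]
w9 xy [ 699.8 -242.1] origin z 10.8 ang 0.6 mismatch 58.0
w10 xy [ 702.8 -237.4] origin z 16.8 ang 44.5 mismatch 48.0
w13 xy [ 568.2 -177.4] origin z 49.7 ang 41.8 mismatch 22.0
w14 xy [ 564.  -173.6] origin z 47.8 ang 23.4 mismatch 338.0
w15 xy [ 559.2 -179.1] origin z 36.6 ang 0.4 mismatch 362.0
w16 xy [ 557.  -174.3] origin z 48.0 ang 44.6 mismatch 25.0
```

The height fit, corrected by the known counter reading, gives an origin of about 36 mm. With the firm stop against anticlockwise turning, this means the lugs are in the slots. Now I'll screw clockwise.

Request:
move_arm(series=[0.675, 0, 0, 0, 8, 0.675, 0, 0, 0, 16, 0.675, 0, 0, 0, 24, 0.675, 0, 0, 0.1, 32, 0.675, 0, 0, 0.2, 40, 0.675, 0, 0, 0.2, 48, 0.675, 0, 0, 0.2, 48], squeeze=45)

```text
time_s: 23.95
tool_pos: [560.0, -181.0, 77.7]
orientation: [2.792, 1.436, -0.0]
wrist_force: [-0.9, -1.4, 1.4]
width: 0.68
gripper_force: 31.5
```

```bash
python3 top.py w17; python3 -c "
from hz import *
height('w17',122,[559.2,-181])
print(np.degrees(np.arctan2(*-np.load('pics/w17.npz')['R'][1,[1,0]])))"
```

```text
shift cm [-0.05 -0.06 -0.24]
t 24.0 pos [ 560.  -180.9   77.6] F [-0.8 -1.3  2.1] w 0.682 g 31.4 z [ 0.001 -0.002 -1.   ] q7 -0.71
torque [-0.24  0.29 -0.03]
[ 203  247  109   53 4456] [257.8 277.4] [[311, 296], [307, 271], [271, 247], [227, 254], [203, 285], [206, 299]]
w17 xy [ 564.9 -173.8] origin z 50.2 ang 42.0 mismatch 46.0
54.45844972240677
```

Request:
move_arm(series=[0.675, 0, 0, 0, 8, 0.675, 0, 0, 0, 16, 0.675, 0, 0, 0, 24, 0.675, 0, 0, 0, 28, 0.675, 0, 0, 0, 28])

```text
time_s: 24.5
tool_pos: [559.5, -180.1, 76.7]
orientation: [-3.056, -0.726, 0.0]
wrist_force: [0.5, 0.4, -2.5]
width: 0.68
gripper_force: 31.7
```

```bash
python3 top.py w18; python3 -c "
from hz import *
height('w18',122,[559.2,-181])
print(np.degrees(np.arctan2(*-np.load('pics/w18.npz')['R'][1,[1,0]])))"
```

```text
shift cm [-0.07  0.06 -0.33]
t 24.55 pos [ 559.5 -180.1   76.7] F [-0.7  1.8 -3. ] w 0.68 g 31.7 z [-0.  0. -1.] q7 -1.11
torque [ 0.22 -0.01  0.03]
[ 181    0   77  104 3445] [217.8  55.7] [[221, 0], [207, 0], [217, 11], [212, 18], [203, 15], [201, 23], [212, 32], [198, 35], [181, 103], [208, 101], [213, 86], [222, 90], [221, 101], [257, 57]]
[ 203  247  109   54 4612] [257.8 277.8] [[307, 270], [271, 247], [226, 254], [203, 285], [207, 300], [310, 300]]
w18 xy [ 566.4 -177.2] origin z 46.4 ang 14.4 mismatch 93.0
26.756268075108945
```

Request:
move_arm(series=[0.675, 0, 0, 0.1, 8, 0.675, 0, 0, 0.2, 16, 0.675, 0, 0, 0.3, 24, 0.675, 0, 0, 0.3, 28, 0.675, 0, 0, 0.3, 28])

```text
time_s: 25.05
tool_pos: [559.5, -181.1, 74.1]
orientation: [3.141, -0.035, -0.001]
wrist_force: [-0.4, -1.4, -0.4]
width: 0.677
gripper_force: 31.9
```

```bash
python3 top.py w19; python3 -c "
from hz import *
height('w19',122,[559.2,-181])
print(np.degrees(np.arctan2(*-np.load('pics/w19.npz')['R'][1,[1,0]])))"
```

```text
shift cm [-0.02 -0.01 -0.59]
t 25.1 pos [ 559.4 -181.1   74.1] F [-0.4 -1.2 -0.6] w 0.679 g 31.9 z [-0.    -0.001 -1.   ] q7 -1.52
torque [-0.25  0.35  0.06]
[ 462    0   50  113 2586] [494.6  70.7] [[511, 0], [505, 0], [486, 48], [491, 60], [479, 66], [486, 76], [476, 75], [463, 112], [473, 105], [480, 112], [507, 112], [511, 105]]
[ 202  247  111   54 4703] [257.8 277.6] [[312, 297], [308, 271], [272, 247], [225, 254], [202, 286], [206, 300]]
w19 xy [ 566.  -182.2] origin z 41.0 ang 31.2 mismatch 238.0
-1.2611114708204587
```

Request:
move_arm(series=[0.675, 0, 0, 0.1, 8, 0.675, 0, 0, 0.1, 16, 0.675, 0, 0, 0.1, 24, 0.675, 0, 0, 0.1, 24])

```text
time_s: 25.5
tool_pos: [562.1, -182.4, 74.3]
orientation: [3.064, -0.681, 0.01]
wrist_force: [1.9, -4.7, 0.5]
width: 0.687
gripper_force: 45.0
```

```bash
python3 top.py w20
```

```text
shift cm [-0.31 -0.   -0.57]
t 25.55 pos [ 562.1 -182.4   74.3] F [ 3.2 -4.6  0.1] w 0.687 g 45.0 z [ 0.005 -0.004 -1.   ] q7 -1.86
torque [-1.01 -0.57  1.52]
[ 206  254  110   47 3828] [258.9 281.3] [[206, 296], [315, 300], [296, 265], [256, 254], [214, 272]]
```

Torque rose to 1.5 N m, so the shade has hit a stop. I'll release, rise and check the absolute height at the same stand-off as w10.

Request:
move_arm(series=[0.85, 0, 0, 0, 0, 0.9, 0, 0, 0, 0, 0.9, 0, 0, 0, 0, 0.9, 0, 0, -3, 0, 0.9, 0, 0, -7.2, 0, 0.9, 0, 0, -7.2, 0, 0.9, 0, 0, -7.2, 0])

```text
time_s: 26.25
tool_pos: [560.0, -180.8, 146.1]
orientation: [3.065, -0.691, 0.003]
wrist_force: [-0.1, 0.4, -0.4]
width: 0.901
gripper_force: 0.0
```

```bash
cat > cmp.py <<'E'
import sys
from hz import *
for f,z,xy in (('w10',78,[697,-240.5]),(sys.argv[1],111,[559.2,-181])):
    s=np.load(f'pics/{f}.npz');g=cv2.cvtColor(s['color'],cv2.COLOR_RGB2GRAY)
    _,b=cv2.threshold(g,195,255,0);n,l,st,c=cv2.connectedComponentsWithStats(b)
    for i in range(1,n):
        if st[i,4]>1500 and abs(c[i][0]-258)<25: print(f,st[i],c[i].round(1))
    print('cam z',(-s['R'].T@s['t'])[2].round(1))
    height(f,z,xy)
E
python3 - <<'E'
from h import *
snap('wrist','w21.png');rel()
E
python3 cmp.py w21
```

```text
t 26.3 pos [ 559.2 -180.6  144.9] F [ 0.   0.1 -0.2] w 0.902 g 0.0 z [-0.  0. -1.] q7 -1.85
w10 [ 223  196   67   62 3362] [256.4 226.1]
cam z 262.4
w10 xy [ 702.8 -237.4] origin z 16.8 ang 44.5 mismatch 48.0
w21 [ 222  192  110  109 6312] [267.9 241.5]
cam z 293.7
w21 xy [ 576.7 -192.9] origin z 96.1 ang 24.3 mismatch 2281.0
```

```bash
python3 - <<'E'
from h import *
for f in('w10','w21'):
    g=cv2.cvtColor(np.load(f'pics/{f}.npz')['color'],cv2.COLOR_RGB2GRAY).astype(int)
    print(f,g[226,200:330:4].tolist());print(g[160:300:4,258].tolist())
    e=cv2.Canny(g.astype(np.uint8),8,24)
    for th in (200,205,210):
        n,l,st,c=cv2.connectedComponentsWithStats((g>th).astype(np.uint8))
        print(th,[(st[i].tolist(),c[i].round(1).tolist()) for i in range(1,n) if st[i,4]>1500 and abs(c[i][0]-258)<25])
E
```

```text
w10 [121, 124, 125, 133, 142, 143, 198, 202, 201, 202, 203, 202, 202, 202, 202, 202, 202, 202, 202, 202, 202, 202, 199, 146, 136, 134, 128, 126, 124, 124, 123, 122, 123]
[86, 82, 82, 86, 144, 143, 144, 144, 146, 200, 201, 203, 203, 202, 203, 202, 202, 203, 203, 203, 202, 202, 202, 203, 199, 128, 126, 128, 126, 124, 131, 166, 174, 175, 173]
200 [([226, 200, 61, 56, 2759], [256.5, 227.7])]
205 []
210 []
w21 [144, 95, 130, 146, 175, 176, 224, 235, 237, 238, 238, 238, 238, 238, 238, 238, 238, 238, 238, 238, 238, 238, 238, 234, 172, 166, 85, 82, 81, 80, 80, 78, 77]
[95, 89, 91, 113, 174, 174, 175, 176, 179, 236, 237, 237, 238, 238, 238, 238, 238, 238, 238, 238, 238, 238, 238, 238, 237, 222, 218, 185, 218, 218, 217, 202, 209, 165, 153]
200 [([222, 193, 110, 108, 6162], [267.7, 241.2])]
205 [([222, 193, 110, 108, 5990], [267.4, 240.7])]
210 [([223, 193, 108, 108, 5727], [266.8, 239.9])]
```

```bash
python3 - <<'E'
from hz import *
height('w10',90,[700,-239],th=172)
for th in(206,222,228):
    height('w21',124,[561,-180],th=th)
E
```

```text
w10 xy [ 704.  -236.7] origin z 21.4 ang 44.6 mismatch 83.0
w21 xy [ 569.7 -186.1] origin z 61.1 ang 26.6 mismatch 2215.0
w21 xy [ 567.8 -185.1] origin z 53.0 ang 30.2 mismatch 41.0
w21 xy [ 567.1 -184.7] origin z 50.9 ang 32.1 mismatch 62.0
```

Optically the origin is about 33 ± 3 mm. I'll confirm by touching the shade's top lightly with closed fingertips; home means contact at TCP z ≈ 131.

Request:
move_arm(series=[0, 0, 0, 0, 0, 0, 0, 0, 0, 0, 0, 0, 0, 0, 0, 0, 0, 0, 0.3, 0, 0, 0, 0, 0.6, 0, 0, 0, 0, 0.6, 0], squeeze=10)

```text
time_s: 26.9
tool_pos: [559.1, -180.7, 138.4]
orientation: [-3.064, 0.692, 0.002]
wrist_force: [-0.0, 0.6, -0.7]
width: 0.4
gripper_force: 0.0
```

Request:
move_arm(series=[0, 0, 0, 0.2, 0, 0, 0, 0, 0.4, 0, 0, 0, 0, 0.4, 0])

```text
time_s: 27.2
tool_pos: [559.4, -180.7, 134.8]
orientation: [3.064, -0.692, -0.001]
wrist_force: [0.3, -0.2, 0.6]
width: 0.142
gripper_force: 0.0
```

Request:
move_arm(series=[0, 0, 0, 0.2, 0, 0, 0, 0, 0.3, 0, 0, 0, 0, 0.3, 0])

```text
time_s: 27.5
tool_pos: [559.5, -180.8, 132.0]
orientation: [3.064, -0.692, -0.0]
wrist_force: [-0.2, -0.1, -0.8]
width: 0.009
gripper_force: 0.0
```

Request:
move_arm(series=[0, 0, 0, 0.1, 0, 0, 0, 0, 0.2, 0, 0, 0, 0, 0.2, 0])

```text
time_s: 27.8
tool_pos: [560.1, -181.0, 131.2]
orientation: [3.064, -0.692, 0.002]
wrist_force: [-1.5, 0.0, 6.8]
width: 0.004
gripper_force: 3.0
```

Contact came at 131.2, so the shade is home (origin ≈ 31 mm). On to the rocker.

```bash
python3 -c "
from h import *
rel([556,-282.8,70])"
```

```text
shift cm [3.99 9.37 6.12]
t 27.8 pos [ 560.1 -181.   131.2] F [-1.5  0.   6.8] w 0.004 g 3.0 z [ 0.001 -0.001 -1.   ] q7 -1.85
```

Request:
move_arm(series=[0, 0, 0, -2, 0, 0, 0, 0, -2.5, 0, 0, 2, 4.7, -2.5, 0, 0, 4, 9.4, -2.5, 0, 0, 4, 9.4, -2.5, 0, 0, 4, 9.4, -2.5, 0, 0, 4, 9.4, 1, 0, 0, 4, 9.4, 4, 0, 0, 4, 9.4, 6, 0, 0, 4, 9.4, 6, 0])

```text
time_s: 28.8
tool_pos: [553.7, -279.5, 67.0]
orientation: [-3.063, 0.687, 0.01]
wrist_force: [-0.5, 0.1, 0.7]
width: 0.004
gripper_force: 0.0
```

```bash
python3 -c "
from h import *
rel([556,-282.8,63])"
```

```text
shift cm [0.35 0.2  0.4 ]
t 28.8 pos [ 553.7 -279.5   67. ] F [-0.5  0.1  0.7] w 0.004 g 0.0 z [-0.005  0.004 -1.   ] q7 -1.69
```

Request:
move_arm(series=[0, 0.3, 0.2, 0, 0, 0, 0.3, 0.2, 0.4, 0, 0, 0.3, 0.2, 0.6, 0, 0, 0.3, 0.2, 0.6, 0])

```text
time_s: 29.2
tool_pos: [557.4, -286.0, 64.7]
orientation: [3.064, -0.692, 0.001]
wrist_force: [-0.2, -0.0, 0.7]
width: 0.004
gripper_force: 0.0
```

Request:
move_arm(series=[0, 0, 0, 0.2, 0, 0, 0, 0, 0.4, 0, 0, 0, 0, 0.4, 0])

```text
time_s: 29.5
tool_pos: [557.0, -285.9, 60.1]
orientation: [3.064, -0.692, -0.001]
wrist_force: [0.1, -0.0, -0.4]
width: 0.006
gripper_force: 0.0
```

Request:
move_arm(series=[0, 0, 0, 0.2, 0, 0, 0, 0, 0.2, 0, 0, 0, 0, 0.2, 0])

```text
time_s: 29.8
tool_pos: [556.8, -285.9, 58.0]
orientation: [3.064, -0.692, -0.001]
wrist_force: [-0.1, 0.2, 1.6]
width: 0.005
gripper_force: 1.2
```

Request:
move_arm(series=[0, 0, 0, 0.1, 0, 0, 0, 0, 0.2, 0, 0, 0, 0, 0.2, 0])

```text
time_s: 30.1
tool_pos: [556.9, -286.0, 57.7]
orientation: [3.064, -0.692, -0.001]
wrist_force: [-4.6, 2.5, 14.1]
width: 0.005
gripper_force: 6.7
```

Request:
move_arm(series=[0, 0, 0, 0.1, 0, 0, 0, 0, 0.2, 0, 0, 0, 0, 0.2, 0])

```text
time_s: 30.4
tool_pos: [557.0, -286.0, 57.4]
orientation: [3.064, -0.692, -0.001]
wrist_force: [-9.1, 4.1, 25.3]
width: 0.007
gripper_force: 12.2
```

Request:
move_arm(series=[0, 0, 0, -2, 0, 0, 0, 0, -6, 0, 0, 0, 0, -10, 0, 0, -4, 0, -10.5, 0, 0, -8, 0, -10.5, 0, 0, -8, 0, -10.5, 0, 0, -8, 0, -10.5, 0])

```text
time_s: 31.1
tool_pos: [484.7, -251.6, 159.4]
orientation: [3.064, -0.692, 0.001]
wrist_force: [0.3, -0.7, 0.8]
width: 0.01
gripper_force: 0.0
```

```bash
python3 - <<'E'
from h import *
snap('wrist','w22.png');rel()
yl=np.array([.2163,.9763]);xl=np.array([.9763,-.2163]);m=np.array([537.4,-278.6])
for f in('w12','w22'):
    im=np.load(f'pics/{f}.npz')['color'].astype(int)
    for o in(-6,0,6):
        L=[]
        for a in range(-26,27,2):
            q=m+a*xl+o*yl;u,v=np.round(proj(f,[*q,34])).astype(int)
            L.append(int(im[v,u].mean()) if 0<=v<384 and 0<=u<512 else -1)
        print(f,o,L)
E
```

```text
t 31.15 pos [ 485.6 -252.   159.4] F [0.5 0.3 0.8] w 0.008 g 0.0 z [ 0.001 -0.001 -1.   ] q7 -1.67
w12 -6 [62, 64, 50, 44, 49, 52, 50, 50, 51, 50, 50, 49, 47, 39, 40, 40, 40, 52, 79, 43, 43, 34, 38, 45, 45, 61, 62]
w12 0 [64, 63, 52, 43, 49, 54, 53, 52, 52, 52, 52, 53, 51, 42, 39, 41, 55, 100, 132, 52, 43, 34, 39, 46, 50, 61, 62]
w12 6 [62, 57, 52, 43, 46, 56, 55, 54, 56, 55, 57, 56, 53, 42, 41, 42, 43, 42, 43, 44, 43, 33, 40, 49, 53, 62, 61]
w22 -6 [73, 74, 66, 71, 58, 49, 56, 54, 53, 52, 52, 50, 49, 52, 74, 78, 78, 77, 76, 75, 75, 74, 57, 64, 62, 71, 71]
w22 0 [74, 74, 65, 72, 60, 48, 54, 53, 51, 50, 50, 50, 49, 50, 78, 79, 78, 77, 152, 248, 239, 79, 60, 68, 64, 71, 72]
w22 6 [74, 72, 64, 71, 60, 49, 53, 53, 52, 51, 50, 50, 49, 54, 78, 79, 77, 77, 76, 77, 75, 75, 55, 66, 61, 71, 71]
```

The shading on the rocker's two halves has inverted and its dot has moved outward, so it has snapped to on. The arm is clear, so I'm handing in.

```bash
python3 -c "
from plant import r
print(r.close_job())"
```

```text
the job is handed in; nothing more can be done
None
```

I screwed the shade home on the lamp (origin about 31 mm by fingertip touch), then switched the rocker on (judged from its shading in the wrist camera), and handed the job in at about 31 s with the arm clear; no verdict came back.

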